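Drag the tray of rubbing bricks up to the batten

ROBOT

A 7-joint arm with a two-finger parallel gripper is mounted at the origin on the work surface. World frame = base frame: x ahead of the robot, y to its left, z up, the work surface at z = 0. Lengths are in m, angles in rad, forces in N, time in s.
With the tool pointing down it reaches from about 0.4 to 0.85 m from the base axis. Payload 10.4 kg.
Tool frame: the origin (TCP) lies between the finger pads; the fingertips stand 25 mm ahead of it and the grasp point (between the pads) lies 6 mm ahead of it; z points along the fingers, y is the line along which they close (so a half turn about z gives the same grasp; the last joint's range is limited). The gripper opens to 85 mm and grips with 20 to 120 N. Pads are 22 mm wide; open, the fingers measure 114 mm over their backs; the gripper's body (76 mm by 85 mm) begins 54 mm behind the grasp point. The pads swing forward as they close: fully open they stand 13 mm farther back than shut.
Start: joints at [-1.302, 0.332, -0.065, 1.46, 0.022, 1.35, -0.088], TCP at [0.18, 0.599, 0.256] pointing down, gripper open.
Joint ranges: [-2.6, 2.6], [-0.5, 2.12], [-1.47, 1.34], [0.16, 2.42], [-1.27, 4.41], [0.06, 2.06], [-2.6, 2.6]. Speed limits (rad/s): [2.22, 2.22, 2.79, 2.79, 3.14, 3.14, 3.14].

INTERFACE

Orientations are given as a unit quaternion [w, x, y, z].
In Python, from workcell import env gives the robot as it stands.
- The arm moves only by the shell command python3 -m crank 'ROWS' [FORCE]. ROWS is JSON, a list of rows, each a list of 7 numbers: the turn, a rotation vector about the tool's x, y, z each as a share of 180 degrees, from -1 to 1, then the shift along the tool's x, y, z each as a share of 150 mm, from -1 to 1, then the opening, from 0 (shut) to 1 (fully open). A call has 1 to 12 rows; each row is the pose to reach, as a shift and turn from the pose commanded when the call began, along the tool's axes at that moment, turning the shorter way round; what a row does not reach only later rows make up. A row lasts 1/8 s, in which the tool goes at most 62.5 mm and 10.7 degrees, less where a joint would pass 70% of its speed; a pose out of reach is approached as far as the arm can. A call with a number of a shift or a turn outside -1 to 1 is refused whole. A call with a gripper value outside its range is refused whole. The fingers move at their own pace and stop on an object; FORCE is the grip in N (left out, the last holds). Time passes only in rows, so rows that repeat a pose let the fingers close. It gives the time, the measured TCP pose, the force, the opening and the grip force at its end, in the units of the state.
- env.state(): the state, without advancing time (a new reading comes with each control period).
- env.camera(name): name is "side" or "top"; returns the picture (400x640x3 uint8, red, green, blue); there is no depth.
- env.camera_params(name): a dict with "camera_matrix" (3x3 intrinsics, pixels), "camera_from_world" (4x4, takes a point from world to camera coordinates). Camera axes: x right, y down, z forward; pixel columns grow to the right and rows downward; lengths in m; the calibration is good to about 2 mm. A picture is of the moment at which its call begins. camera_params takes no time and is no camera call.
- env.hand_in(): hands the job in; it is judged then, once.
The state is a dict: "time_s": time; "joint_pos": joint angles; "joint_velocities": joint speeds; "joint_torque": joint torques, N m; "tcp_pos": TCP position; "eef_rot": TCP orientation; "force": force on the tool from outside, world axes, zero at the start; "wrist_torque": the same for the moment, N m; "width": opening from 0.0 (shut) to 1.0 (fully open); "gripper_force": force on a finger pad.
Only numpy, scipy, OpenCV 4.12 (cv2) and the standard library are available. Lean on these libraries where they do the work, as an engineer would, in place of code of your own. Each camera call takes 0.05 s, during which the arm holds its last target. There are 200 camera calls.

TASK

On the stone-graining table, hook a fingertip behind the far lip of the tray that holds the six rectangular rubbing bricks and drag it towards you, flat on the table, until its near wall stands squarely up against the wooden batten in front of the robot. Do not ram it into the batten, leave the other two trays and the ink knife beside them where they are, and let go of the tray at the end.

Things in the scene. Friction and masses are not known exactly. Their poses are not given: they have to be found in the camera images.
- brick_tray_lip (a point): Tray to drag, loose: grey plastic, 130 (x) x 120 (y) x 45 mm high, 0.7 kg, filled to 7 mm below its rim by six sand-coloured rectangular bricks. Along the top of its far wall a lip 120 mm long, 6 mm thick sticks out 10 mm; this point is the middle of the lip's far edge, 42 mm above the table. x points from near wall to lip, away from the robot within 7 deg; y along the lip; z up.
- brick_tray_near (a point): Middle of the foot of the same tray's near wall, outer face, at table level, 140 mm from the lip's far edge along the tray's x; same axes. The tray may be the left, middle or right one of three in a row, slides freely on the bare table (a few newtons), and the table is clear for 60 mm behind its lip.
- tin_tray_lip (a point): Second tray, to be left alone: the same grey tray and lip, but holding four round metal tins (2 x 2). The point is the middle of its lip's far edge, axes as for the brick tray.
- stick_tray_lip (a point): Third tray, to be left alone: the same grey tray and lip, but holding four black round sticks 112 mm long, side by side along x. The point is the middle of its lip's far edge, axes as for the brick tray. The three trays stand in a row across the table in any order, with about 25 to 75 mm between their walls.
- knife: Ink knife lying at the left (+y) end of the row of trays, to be left alone: dark wooden handle 100 x 22 x 16 mm towards the robot, thin steel blade 100 x 20 mm away from it. Origin: middle of its length, on the table; x along the blade, z up.
- batten_face (a point): Straight light wooden batten fixed across the table on the robot's side of all the trays, 30 (x) x 600 (y) x 30 mm high. This point is the middle of the lower edge of its face towards the trays, at table level. x points away from the robot (within 5 deg), square to that face; the batten reaches 300 mm either way along y, in front of all three trays.
Things that resemble listed ones, but are neither listed nor needed, are in the scene too. What is shaped like the part that bears brick_tray_lip but green is not meant.

How it is judged:
At the end, for the whole second after the job is handed in: The brick tray stands flat on the table, its near wall within 16 mm of the batten's face (at the wall's middle), on the far side of the batten and within its length, its walls square to the batten within 11 degrees; the other two trays and the knife are within 20 mm of where they started (x of brick_tray_near in the frame of batten_face between -0.01 and 0.016 m and y of brick_tray_near in the frame of batten_face between -0.3 and 0.3 m and angle between the x axis of brick_tray_near and the x axis of batten_face, either way round below 0.19 rad and height (world z) of brick_tray_near below 0.01 m and angle between brick_tray_near's own z axis and vertical below 0.1 rad and distance of each of tin_tray_lip, stick_tray_lip, knife from where it was at the start of the episode below 0.02 m); the robot touches nothing.
It fails at once if the brick tray is lifted off the table or tipped by more than 11 degrees (height (world z) of brick_tray_near above 0.02 m or angle between brick_tray_near's own z axis and vertical above 0.2 rad).
It fails at once if one of the other two trays is moved by more than 20 mm (distance of any of tin_tray_lip, stick_tray_lip from where it was at the start of the episode above 0.02 m).
It fails at once if the brick tray is rammed into the batten (over 30 N) (contact force between brick_tray and batten above 30 N).
It fails at once if the ink knife is moved by more than 20 mm (distance of knife from where it was at the start of the episode above 0.02 m).
It also fails if it takes over 32 s, if anything falls off the work surface, if the arm or the gripper's body presses on something with over 40 N, if the wrist force passes 120 N, or if a joint passes its speed limit or range.

## Working session

There is one attempt and no reset: what is moved stays moved. The work goes in short steps, Python scripts to look and compute and a shell command to move; the robot and the scene stay as the last step left them, time stands still between calls to the robot, and variables do not carry over. Pictures are saved under pics/ and viewed, at most 10 in all, crops included, and the job is handed in when it is done.

```bash
mkdir -p pics; python3 - <<'E'
from workcell import env
import cv2,json
for n in("top","side"):
    cv2.imwrite(f"pics/{n}0.png",env.camera(n)[:,:,::-1]); p=env.camera_params(n); print(n,p)
s=env.state(); print(s["tcp_pos"],s["eef_rot"],s["time_s"],s["width"])
E
```

```text
top {'camera_matrix': array([[388.54367258,   0.        , 311.80972724],
       [  0.        , 388.54367258, 195.75484778],
       [  0.        ,   0.        ,   1.        ]]), 'camera_from_world': array([[ 0.01152868, -0.99977913,  0.01757236,  0.02514824],
       [-0.9915132 , -0.01370564, -0.12928161,  0.48735847],
       [ 0.1294939 , -0.01593278, -0.99145221,  0.81242759],
       [ 0.        ,  0.        ,  0.        ,  1.        ]])}
side {'camera_matrix': array([[391.7566884 ,   0.        , 313.63710908],
       [  0.        , 391.7566884 , 202.32598245],
       [  0.        ,   0.        ,   1.        ]]), 'camera_from_world': array([[-0.95436211, -0.29831786, -0.01412132,  0.48242849],
       [-0.19479092,  0.65761293, -0.7277374 ,  0.09451444],
       [ 0.22638343, -0.6917743 , -0.68571048,  0.72941852],
       [ 0.        ,  0.        ,  0.        ,  1.        ]])}
[0.17968241 0.59830268 0.25559537] [-6.86513385e-05  1.45354806e-01  9.89379391e-01 -6.28693526e-04] 0.1 0.9963896905445073
```

View pics/top0.png

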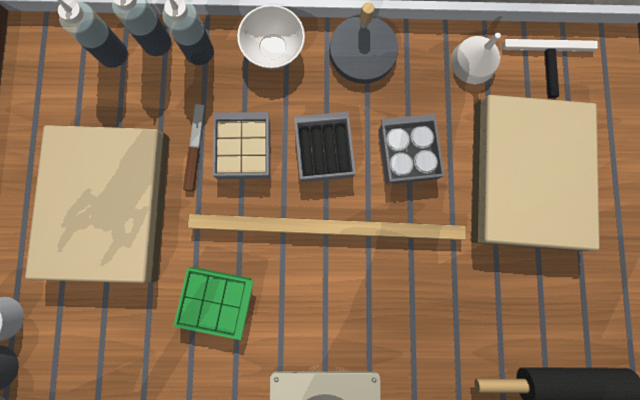

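View pics/side0.png

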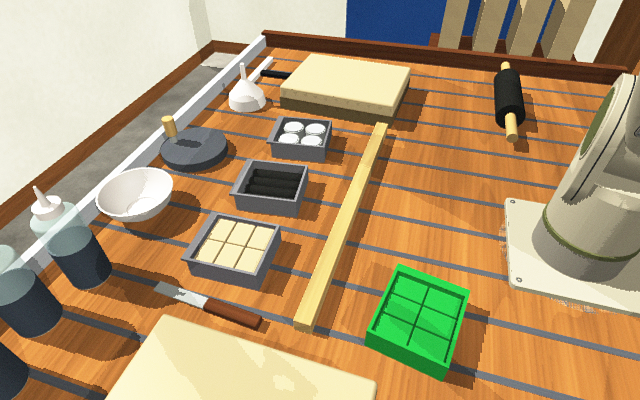

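The candidates are the grey tray with six sand bricks at top (241,146), the grey stick tray (325,147), the grey tin tray (412,149) and the green six-cell tray (214,303). The tray at (241,146) fits the description, being grey with rectangular sand bricks; the green one is the excluded decoy. The knife is at (194,148) and the batten runs (190,222) to (465,233).

```bash
cat > h.py <<'E'
import numpy as np,cv2
from workcell import env
def cast(n,uv,z):
    p=env.camera_params(n);K=p["camera_matrix"];T=p["camera_from_world"];R=T[:3,:3];c=-R.T@T[:3,3]
    uv=np.atleast_2d(np.asarray(uv,float)); d=(R.T@np.linalg.inv(K)@np.c_[uv,np.ones(len(uv))].T).T
    return c+d*((z-c[2])/d[:,2])[:,None]
E
python3 - <<'E'
from h import *
im=cv2.imread("pics/top0.png")
cv2.imwrite("pics/crop0.png",np.hstack([cv2.resize(im[85:195,165:285],None,fx=5,fy=5,interpolation=cv2.INTER_CUBIC)]))
hsv=cv2.cvtColor(im,cv2.COLOR_BGR2HSV)
# batten
m=cv2.inRange(hsv,(12,50,150),(30,160,255)); m[:205]=0;m[245:]=0;m[:,:180]=0;m[:,472:]=0
m=cv2.morphologyEx(m,cv2.MORPH_OPEN,np.ones((5,5)))
cs=[c for c in cv2.findContours(m,0,2)[0]]; c=max(cs,key=cv2.contourArea)
# far edge: first mask row per column
xs=np.arange(200,455); ys=np.array([np.argmax(m[:,x]>0) for x in xs])-.5
P=cast("top",np.c_[xs,ys],.03); f=np.polyfit(P[:,1],P[:,0],1); x,y,w,h=cv2.boundingRect(c)
print("batten x=a*y+b",f,"resid",np.std(P[:,0]-np.polyval(f,P[:,1])),cast("top",[[x,y],[x+w,y+h]],.03)[:,1])
# bricks
for nm,x0 in(("tray",205),):
    b=cv2.inRange(hsv,(12,30,150),(35,140,255)); b[:,:205]=0;b[:,278:]=0;b[:110]=0;b[185:]=0
    b=cv2.morphologyEx(b,cv2.MORPH_CLOSE,np.ones((5,5)))
    r=cv2.minAreaRect(max(cv2.findContours(b,0,2)[0],key=cv2.contourArea)); print("bricks px",r)
    print(cast("top",cv2.boxPoints(r),.038)[:,:2])
E
```

```text
batten x=a*y+b [0.02005631 0.43750673] resid 0.006406234870648941 [ 0.31524519 -0.31092301]
bricks px ((235.0, 149.0), (59.99999237060547, 63.99999237060547), -0.0)
[[0.51502125 0.26197503]
 [0.65777962 0.26867483]
 [0.66009278 0.13682966]
 [0.51689276 0.13295131]]
```

View pics/crop0.png

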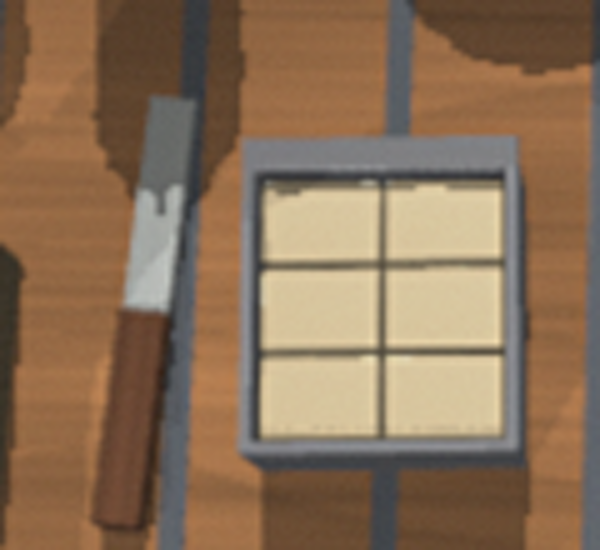

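The crop confirms it: a grey tray with 2x3 sand bricks. Its rim corners in top pixels are about (213.6,112.6), (268.4,112.4), (213,175.4) and (269.4,175), and the knife is 12–25 px to its left.

```bash
python3 - <<'E'
from h import *
im=cv2.imread("pics/top0.png"); hsv=cv2.cvtColor(im,cv2.COLOR_BGR2HSV)
C=cast("top",[[213.6,112.6],[268.4,112.4],[269.4,175],[213,175.4]],.045)[:,:2]; print(C)
far=(C[0]+C[1])/2; near=(C[2]+C[3])/2; d=far-near; print("lip",far,"near",near,"len",np.linalg.norm(d),"yaw",np.degrees(np.arctan2(d[1],d[0])), "yaw from lip",np.degrees(np.arctan2(-(C[0]-C[1])[0],(C[0]-C[1])[1])))
g=im[:,:,0].astype(float)  # blue: batten lighter than wood
xs=np.arange(195,460); L=[]
for x in xs:
    e=210+12*(x-190)/275; r=np.arange(int(e)-2,int(e)+14); k=np.diff(cv2.GaussianBlur(g,(5,3),0)[r,x]); L.append(r[np.argmax(k)]+.5)
P=cast("top",np.c_[xs,L],.03); vx=cv2.fitLine(P[:,[1,0]].astype(np.float32),cv2.DIST_HUBER,0,.01,.01).ravel(); a=vx[1]/vx[0]; b=vx[3]-a*vx[2]
print("batten a,b",a,b,"med resid",np.median(abs(P[:,0]-a*P[:,1]-b)),"px",L[::40])
yb=a*near[1]+b; n=np.array([1,-a])/np.hypot(1,a); print("batten yaw deg",np.degrees(np.arctan2(-a,1)),"gap",(near-[yb,near[1]])@n)
K=cast("top",[[190,190],[201,105]],.008); print("knife",K)
S=cast("top",[[297,116],[300,178]],.045); print("stick left side",S)
bowl=cast("top",[[271,68]],.0); print("bowl near edge",bowl)
print(env.state()["time_s"])
E
```

```text
[[0.66571088 0.24853242]
 [0.66829065 0.12889429]
 [0.52890996 0.12313254]
 [0.52625795 0.24366368]]
lip [0.66700076 0.18871336] near [0.52758396 0.18339811] len 0.1395180922814092 yaw 2.1833359259776284 yaw from lip 1.2352852298549417
batten a,b 0.029025005 0.43605483 med resid 0.0005431727120495111 px [np.float64(213.5), np.float64(215.5), np.float64(217.5), np.float64(218.5), np.float64(220.5), np.float64(222.5), np.float64(224.5)]
batten yaw deg -1.6625434 gap 0.08616970636771115
knife [[0.49922267 0.302081   0.008     ]
 [0.69619669 0.28722059 0.008     ]]
stick left side [[0.66121215 0.0660659  0.045     ]
 [0.52333704 0.05735464 0.045     ]]
bowl near edge [[0.79248999 0.13020551 0.        ]]
0.1
```

```bash
python3 -m crank '[[0,0,-0.09,-1,-0.4,0,0.5],[0,0,-0.09,-1,-0.4,0,0.5],[0,0,-0.09,-1,-0.4,0,0.5],[0,0,-0.09,-1,-0.4,0,0.5]]' 30; python3 -m crank '[[0,0,0,-0.87,-0.69,0,0.5],[0,0,0,-0.87,-0.69,0,0.5],[0,0,0,-0.87,-0.69,0,0.5],[0,0,0,-0.87,-0.69,0,0.5]]'; python3 -m crank '[[0,0,0,-0.87,-0.69,0,0.5],[0,0,0,-0.87,-0.69,0,0.5],[0,0,0,-0.87,-0.69,0,0.5],[0,0,0,-0.87,-0.69,0,0.5]]'
```

```text
time_s: 0.6
tcp_pos: [0.3096, 0.4953, 0.2562]
eef_rot: [0.0, 0.008, 1.0, -0.001]
force: [-1.3, 1.2, -0.1]
width: 0.495
gripper_force: 0.0
time_s: 1.1
tcp_pos: [0.4381, 0.391, 0.256]
eef_rot: [0.0, 0.007, 1.0, -0.001]
force: [0.1, 0.3, -0.6]
width: 0.5
gripper_force: 0.0
time_s: 1.6
tcp_pos: [0.5667, 0.2869, 0.2556]
eef_rot: [-0.0, 0.006, 1.0, -0.001]
force: [-0.6, 1.1, 0.5]
width: 0.502
gripper_force: 0.0
```

```bash
python3 -m crank '[[0,0,0,-0.89,-0.65,0,0.5],[0,0,0,-0.89,-0.65,0,0.5],[0,0,0,-0.89,-0.65,0,0.5],[0,0,0,-0.89,-0.65,0,0.5],[0,0,0,-0.89,-0.65,0.8,0.5],[0,0,0,-0.89,-0.65,0.8,0.5],[0,0,0,-0.89,-0.65,0.8,0.5]]'; python3 - <<'E'
from h import *
for n in("top","side"): cv2.imwrite(f"pics/{n}1.png",env.camera(n)[:,:,::-1])
cv2.imwrite("pics/c1.png",np.hstack([cv2.resize(cv2.imread("pics/top1.png")[40:240,150:350],(400,400)),cv2.resize(cv2.imread("pics/side1.png")[130:330,120:320],(400,400))]))
E
```

```text
time_s: 2.48
tcp_pos: [0.6937, 0.1927, 0.1312]
eef_rot: [-0.005, 0.003, 1.0, -0.001]
force: [0.4, -0.5, 0.4]
width: 0.5
gripper_force: 0.0
```

View pics/c1.png

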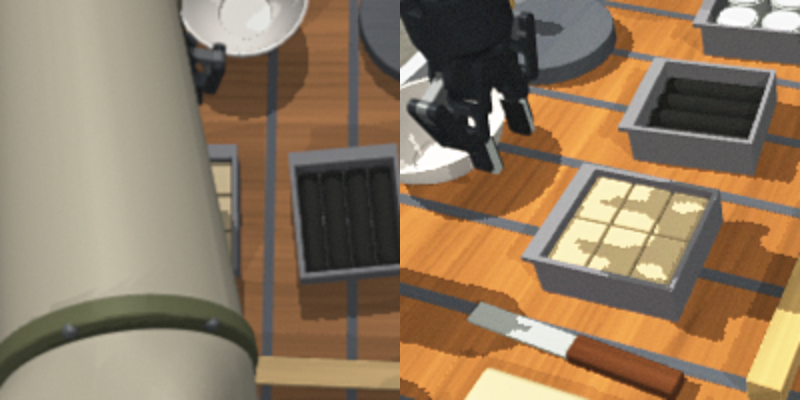

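The tray, knife and neighbours are untouched. In the side crop the fingers, at (490,165), hover beyond and above the lip at about (560,210). I'll descend behind the lip.

```bash
python3 -m crank '[[0,0,0,-0.05,-0.03,0,0.5],[0,0,0,-0.05,-0.03,0.25,0.5],[0,0,0,-0.05,-0.03,0.35,0.5],[0,0,0,-0.05,-0.03,0.35,0.5]]'; python3 - <<'E'
from h import *
i=env.camera("side")[:,:,::-1]; cv2.imwrite("pics/c2.png",cv2.resize(i[150:300,130:330],(800,600)))
p=env.camera_params("side")
s=env.state(); t=np.array(s["tcp_pos"])
for w in([t[0]-.011,t[1]+.035,t[2]-.019],[t[0]-.011,t[1]-.035,t[2]-.019],[.667,.188,.045]):
    c=p["camera_matrix"]@(p["camera_from_world"]@np.r_[w,1])[:3]; print((c[:2]/c[2]-[130,150])*4)
E
```

```text
time_s: 3.08
tcp_pos: [0.7054, 0.1853, 0.0838]
eef_rot: [-0.0, 0.005, 1.0, -0.0]
force: [0.9, 0.3, 0.7]
width: 0.498
gripper_force: 0.0
[171.75215103 336.941314  ]
[253.08248585 230.74170195]
[275.33319284 330.11746309]
```

View pics/c2.png

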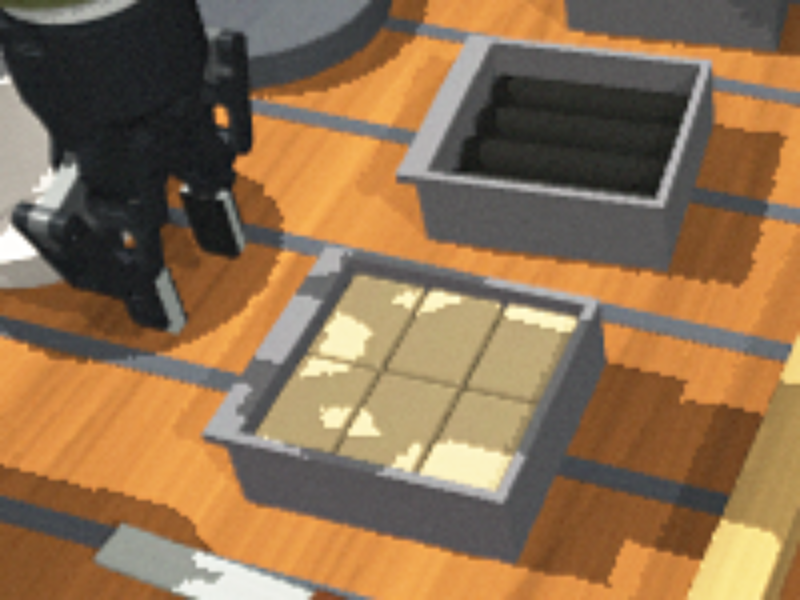

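The fingertips at about (172,328) and (232,250) in the crop match the projection and are clear of the lip edge at (275,330). I'll descend and then approach.

```bash
python3 -m crank '[[0,0,0,0,0,0.15,0.5],[0,0,0,0,0,0.27,0.5],[0,0,0,0,0,0.27,0.5],[0,0,0,0.04,0,0.27,0.5],[0,0,0,0.08,0,0.27,0.5],[0,0,0,0.12,0,0.27,0.5],[0,0,0,0.12,0,0.27,0.5]]'; python3 -m crank '[[0,0,0,0.03,0,0,0.5],[0,0,0,0.06,0,0,0.5],[0,0,0,0.09,0,0,0.5],[0,0,0,0.12,0,0,0.5],[0,0,0,0.15,0,0,0.5],[0,0,0,0.15,0,0,0.5]]'
```

```text
time_s: 4.0
tcp_pos: [0.687, 0.1858, 0.0438]
eef_rot: [0.0, 0.004, 1.0, 0.0]
force: [-0.1, -0.5, 0.3]
width: 0.502
gripper_force: 0.0
time_s: 4.75
tcp_pos: [0.6643, 0.1859, 0.0434]
eef_rot: [-0.0, 0.004, 1.0, 0.0]
force: [1.3, -0.3, 0.4]
width: 0.505
gripper_force: 0.4
```

```bash
python3 -m crank '[[0,0,0,0.03,0,0,0.5],[0,0,0,0.06,0,0,0.5],[0,0,0,0.09,0,0,0.5],[0,0,0,0.12,0,0,0.5],[0,0,0,0.15,0,0,0.5],[0,0,0,0.18,0,0,0.5],[0,0,0,0.21,0,0,0.5],[0,0,0,0.24,0,0,0.5],[0,0,0,0.27,0,0,0.5],[0,0,0,0.30,0,0,0.5],[0,0,0,0.30,0,0,0.5]]'; python3 - <<'E'
from h import *
i=env.camera("side")[:,:,::-1]; cv2.imwrite("pics/side3.png",i); cv2.imwrite("pics/c3.png",cv2.resize(i[150:330,140:380],(800,600)))
E
```

```text
time_s: 6.12
tcp_pos: [0.6192, 0.1862, 0.0433]
eef_rot: [-0.0, 0.004, 1.0, 0.0]
force: [0.8, -0.1, 0.8]
width: 0.499
gripper_force: 0.5
```

View pics/c3.png

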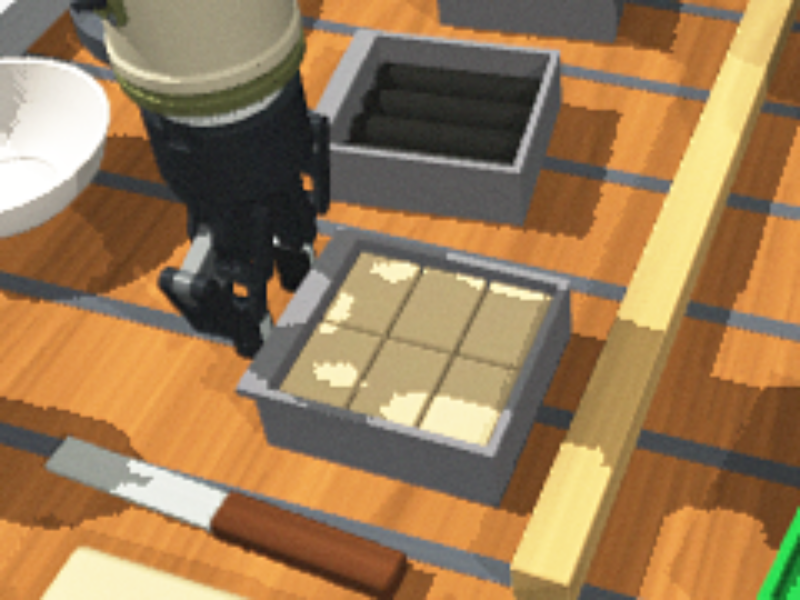

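The tray has been dragged flat: near-wall rim corners at crop (497,455) and (570,285), lip left corner at (240,388). The batten is still clear of it.

```bash
python3 - <<'E'
from h import *
f=lambda q:np.array(q)/(800/240)+[140,150]
P=cast("side",[f((497,455)),f((570,285)),f((240,388)),f((343,229))],.045)[:,:2]; print(P)
n=(P[0]+P[1])/2; print(n, "gap",n[0]-(.029*n[1]+.436)); d=P[0]-P[1]; print("yaw",np.degrees(np.arctan2(-d[0],d[1])))
B=cast("side",[f((515,568)),f((780,0))],.03); print("batten far edge",B,.029*B[:,1]+.436)
E
```

```text
[[0.46784257 0.25081162]
 [0.46734054 0.13597006]
 [0.60663012 0.25055217]
 [0.60419901 0.132319  ]]
[0.46759156 0.19339084] gap 0.025983221189741668
yaw -0.2504651886403402
batten far edge [[ 0.44301657  0.29728832  0.03      ]
 [ 0.41103268 -0.17643655  0.03      ]] [0.44462136 0.43088334]
```

```bash
python3 -m crank '[[0,0,0,0.02,0,0,0.5],[0,0,0,0.04,0,0,0.5],[0,0,0,0.06,0,0,0.5],[0,0,0,0.08,0,0,0.5],[0,0,0,0.1,0,0,0.5],[0,0,0,0.12,0,0,0.5],[0,0,0,0.13,0,0,0.5],[0,0,0,0.13,0,0,0.5]]'; python3 -m crank '[[0,0,0,0.005,0,0,0.5],[0,0,0,0.01,0,0,0.5],[0,0,0,0.015,0,0,0.5],[0,0,0,0.02,0,0,0.5]]'
```

```text
time_s: 7.18
tcp_pos: [0.6, 0.1864, 0.0432]
eef_rot: [-0.0, 0.004, 1.0, 0.0]
force: [1.9, -0.4, -0.6]
width: 0.5
gripper_force: 1.0
time_s: 7.68
tcp_pos: [0.5973, 0.1863, 0.0433]
eef_rot: [-0.0, 0.005, 1.0, 0.0]
force: [4.2, -0.2, -2.2]
width: 0.496
gripper_force: 2.0
```

```bash
python3 -m crank '[[0,0,0,0.005,0,0,0.5],[0,0,0,0.01,0,0,0.5]]'; python3 - <<'E'
from h import *
i=env.camera("side")[:,:,::-1]; cv2.imwrite("pics/side4.png",i); cv2.imwrite("pics/c4.png",cv2.resize(i[180:330,180:380],(800,600)))
E
```

```text
time_s: 7.92
tcp_pos: [0.5958, 0.1864, 0.0433]
eef_rot: [-0.0, 0.004, 1.0, 0.0]
force: [3.5, -0.7, -2.2]
width: 0.498
gripper_force: 2.0
```

View pics/c4.png

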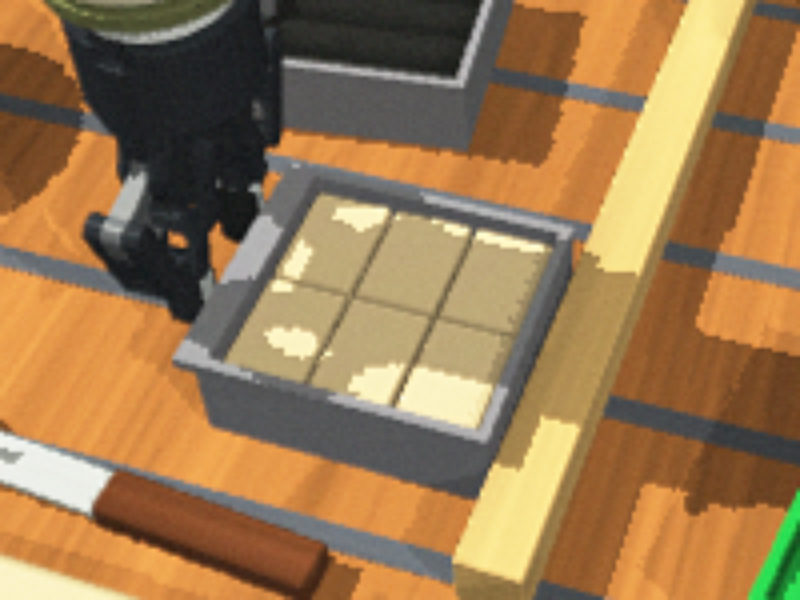

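The near wall's foot corner at (478,490) almost meets the batten edge at (490,490), a few mm short. I'll creep up to contact.

```bash
python3 -m crank '[[0,0,0,0.005,0,0,0.5],[0,0,0,0.01,0,0,0.5]]';  python3 -m crank '[[0,0,0,0.005,0,0,0.5],[0,0,0,0.01,0,0,0.5]]'
```

```text
time_s: 8.22
tcp_pos: [0.5945, 0.1863, 0.0433]
eef_rot: [0.0, 0.005, 1.0, 0.0]
force: [6.0, -0.3, -3.0]
width: 0.502
gripper_force: 2.8
time_s: 8.48
tcp_pos: [0.5941, 0.1859, 0.0438]
eef_rot: [0.001, 0.005, 1.0, 0.0]
force: [9.2, -1.2, -1.9]
width: 0.501
gripper_force: 4.6
```

The force is rising and the motion has stalled, so the tray is in contact. I'll back off behind the lip, then go up.

```bash
python3 -m crank '[[0,0,0,-0.05,0,0,0.5],[0,0,0,-0.15,0,0,0.5],[0,0,0,-0.2,0,0,0.5],[0,0,0,-0.2,0,0,0.5],[0,0,0,-0.2,0,-0.3,0.5],[0,0,0,-0.2,0,-0.6,0.5],[0,0,0,-0.2,0,-0.9,0.5],[0,0,0,-0.2,0,-0.9,0.5],[0,0,0,-0.2,0,-0.9,0.5]]'; python3 - <<'E'
from h import *
i=env.camera("side")[:,:,::-1]; cv2.imwrite("pics/side5.png",i); cv2.imwrite("pics/c5.png",cv2.resize(i[100:340,120:440],(800,600)))
E
```

```text
time_s: 9.6
tcp_pos: [0.6222, 0.1862, 0.1776]
eef_rot: [-0.001, 0.004, 1.0, -0.0]
force: [-0.1, 0.0, -0.9]
width: 0.502
gripper_force: 0.0
```

View pics/c5.png

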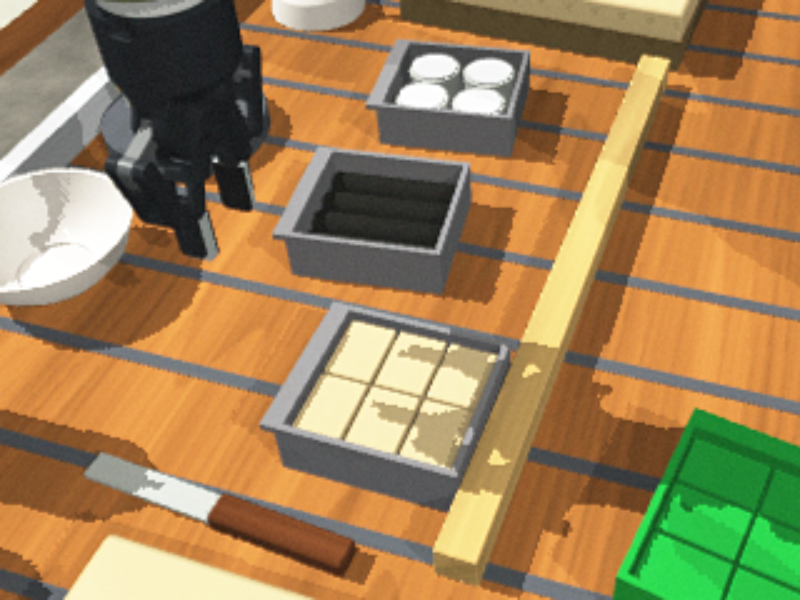

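The tray's near wall, crop (448,500) to (508,355), stands square against the batten. The gripper is clear, and the knife and the other two trays are unmoved.

```bash
python3 -c "
from workcell import env
print(env.hand_in())"
```

```text
the job is handed in; nothing more can be done
None
```

The brick tray stands flat and square against the batten, pulled up with about 9 N at the tool and let go, the other two trays and the knife look unmoved in the last picture, and the job was handed in at about 10 s (no verdict came back).

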